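Present a glazed palette to the inspection camera on a spatula

TASK

Grip the spatula by its red handle, slide its blade under the freshly glazed white palette on the drying rack, lift the palette off and carry it to the inspection camera for an edge-on warp check. Finish while still holding it there on the spatula, still and level in the air, centred above the yellow target spot with its mid-thickness at the height of the lens axis, a long edge squarely facing the lens. The glaze is wet, so the palette must never be touched by gripper or arm, dropped or tipped up, and the camera and the other things on the bench must be left where they are.

Things in the scene. Friction and masses are not known exactly. Their poses are not given: they have to be found in the camera images.
- spatula_grip (a point): Centre of the spatula's red handle bar, to be gripped across its width: 66 mm long (spatula x), 20 wide (y), 22 tall (z), on two 10 mm posts over the rear of the blade. Axes: x from handle to blade tip, z up. It is 41 mm above the blade's underside, 150 mm behind the tip, 40 mm ahead of the blade's rear end. At first the spatula lies flat on the bench, tip away from the robot.
- blade_spot (a point): Point on the top face of the spatula's blade where the middle of a well-placed palette lies: 110 mm ahead of the handle centre (spatula x), 40 mm short of the tip, 38 mm below the handle centre. Same axes. The flat steel blade is 190 mm long, 56 wide, 3 thick; a load may lie from the front handle post (82 mm behind this point) to the tip.
- spatula: The whole spatula, 190 x 56 x 52 mm, about 0.15 kg, loose. Origin: middle of the blade's underside (x to the tip, z up).
- palette_center (a point): Centre, half-way up, of the white ceramic palette: a slab 76 mm (its x) by 100 mm (its y, the long edges) by 12 mm thick (z), six shallow wells on top, flat underside, 0.08 to 0.15 kg, loose. It starts lying across the two rails of the rack.
- palette: The same palette; origin at the centre of its underside, 6 mm below its centre, same axes.
- rack: Drying rack fixed to the bench: two dark rails along its x (-42 to +52 mm), 8 mm wide, tops 26 mm above the bench, 76 mm clear between them, bare bench below, both ends open. The palette overhangs each rail by 4 mm. Stops 10 mm high on the rails' far ends (x over 46 mm). Origin: on the bench, midway between the rails, under the palette. x points away from the robot; the spatula enters from -x.
- view_point (a point): Where the palette's centre must be presented: on the lens axis, 132 mm before the lens, above the yellow target spot. Axes: x level, towards the lens; z up. Its height is that of the lens: 130 to 210 mm over the bench, different each run. Black camera box 40 x 44 x 40 mm, grey barrel, clamped stiffly on a 16 mm square post 195 mm beyond the spot, post top 240 mm above the bench.
- station: Inspection station fixed to the bench: aluminium base plate 270 x 100 x 8 mm with a round yellow target spot (44 mm across, black rim) and the camera's post. Origin: on the bench under the spot; x towards the post, away from the robot (turned by up to 0.3 rad).
- caliper: Bystander: blue plastic caliper, 150 x 46 mm, 11 mm high, lying on the bench. Origin: middle of its beam, underside.
- spool_holder: Bystander: black nylon spool holder, a 72 mm disc foot with a spindle, 64 mm tall, standing. Origin: centre of its underside.
- tweezers_a: Bystander: stainless tweezers, 120 mm long, 7 mm high, on the green folded silicone mat (150 x 110 x 8 mm, fixed). Origin: middle, underside.
- tweezers_b: Bystander: a second pair of tweezers like the first, beside it on the mat.
Not all that is in view belongs to the job. Of the things shaped like the spatula, the bare steel one is meant.

How it is judged:
By the outcome, as a careful person would: the job done as asked, in the order asked, and still so for the second after the job is handed in, while the arm keeps its last pose, push and grip.
It also fails if it takes over 61 s, if anything falls off the work surface, if the arm or the gripper's body presses on something with over 40 N, if the wrist force passes 120 N, or if a joint passes its speed limit or range.

ROBOT

A 6-joint arm with a two-finger parallel gripper is mounted at the origin on the work surface. World frame = base frame: x ahead of the robot, y to its left, z up, the work surface at z = 0. Lengths are in m, angles in rad, forces in N, time in s.
With the tool pointing down it reaches from about 0.25 to 0.775 m from the base axis. Payload 4 kg.
Tool frame: the origin (TCP) lies midway between the tips of the shut fingers; the grasp point (between the pads) lies 19 mm behind it (robot.tcp_to_grasp is the z of the grasp point in the tool frame, in m); z points along the fingers, y is the line along which they close (so a half turn about z gives the same grasp; the last joint's range is limited). The gripper opens to 85 mm and grips with 20 to 120 N. Pads are 22 mm wide; open, the fingers measure 114 mm over their backs; the gripper's body (76 mm by 85 mm) begins 54 mm behind the grasp point. The pads swing forward as they close: fully open they stand 13 mm farther back than shut.
Start: joints at [-1.308, 0.087, 1.371, -0, 1.684, -0.103], TCP at [0.197, -0.514, 0.231] pointing down, gripper open.
Joint ranges: [-3.1, 3.1], [-0.76, 2.03], [0.27, 2.55], [-1.08, 4.22], [0.17, 2.65], [-2.57, 2.57]. Speed limits (rad/s): [2.79, 2.79, 3.14, 3.14, 3.14, 3.14].

INTERFACE

Orientations are given as a unit quaternion [x, y, z, w].
In Python, from plant import robot, vision gives the robot as it stands. The module is installed in compiled form; this text tells all that it offers.
- The arm moves only by the shell command python3 -m jog 'ROWS' [FORCE]. ROWS is JSON, one flat list of numbers, 7 for each row, row after row: the closure in counts, from 0 (fully open) to 255 (shut), then the shift along the tool's x, y, z in cm, then the turn, a rotation vector about the tool's x, y, z in rad. In form: [jaw, x, y, z, rx, ry, rz, jaw, x, y, z, rx, ry, rz, ...]. A call has exactly 10 rows; each row is the pose to reach, as a shift and turn from the pose commanded when the call began, along the tool's axes at that moment; what a row does not reach only later rows make up. A row lasts 1/8 s, in which the tool goes at most 62.5 mm and 10.7 degrees, less where a joint would pass 70% of its speed; a pose out of reach is approached as far as the arm can. A call with a gripper value outside its range is refused whole. The fingers move at their own pace and stop on an object; FORCE is the grip in N (left out, the last holds). Time passes only in rows, so rows that repeat a pose let the fingers close, or fill a call up. It gives the time, the measured TCP pose, the force, the opening and the grip force at its end, in the units of the state.
- robot.sense(): the state, without advancing time (a new reading comes with each control period).
- vision.read_camera(name): name is "side" or "top"; returns a dict with "color" (400x640x3 uint8, red, green, blue), "fovy" (degrees; the focal length in pixels is half the picture's height over the tangent of half this angle, whatever the lens; pixels are square), "cx", "cy" (the principal point, pixels), "R" (3x3) and "t" (3): a world point X has camera coordinates R X + t. Camera axes: x right, y down, z forward; pixel columns grow to the right and rows downward; lengths in m; the calibration is good to about 2 mm. A picture is of the moment at which its call begins. There is no depth.
- robot.hand_in(): hands the job in; it is judged then, once.
The state is a dict: "clock": time; "joint_pos": joint angles; "dq": joint speeds; "joint_efforts": joint torques, N m; "tool_pos": TCP position; "eef_rot": TCP orientation; "force": force on the tool from outside, world axes, zero at the start; "moment": the same for the moment, N m; "finger_gap": finger opening in m; "grip_force": force on a finger pad.
Only numpy, scipy, OpenCV 4.12 (cv2) and the standard library are available. Lean on these libraries where they do the work, as an engineer would, in place of code of your own. Each camera call takes 0.05 s, during which the arm holds its last target. There are 200 camera calls.

## Working session

There is one attempt and no reset: what is moved stays moved. The work goes in short steps, Python scripts to look and compute and a shell command to move; the robot and the scene stay as the last step left them, time stands still between calls to the robot, and variables do not carry over. Pictures are saved under pics/ and viewed, at most 10 in all, crops included, and the job is handed in when it is done.

```bash
mkdir -p pics
cat > look.py <<'E'
import numpy as np, cv2
from plant import robot, vision
def cam(n):
    c=vision.read_camera(n); c['f']=200/np.tan(np.radians(c['fovy'])/2); c['R']=np.array(c['R']); c['t']=np.array(c['t']); return c
def ray(c,u,v):
    d=c['R'].T@np.array([(u-c['cx'])/c['f'],(v-c['cy'])/c['f'],1]); return -c['R'].T@c['t'],d
def onz(c,u,v,z):
    o,d=ray(c,u,v); return o+d*(z-o[2])/d[2]
def proj(c,X):
    p=c['R']@np.array(X)+c['t']; return p[0]/p[2]*c['f']+c['cx'],p[1]/p[2]*c['f']+c['cy']
def two(c1,p1,c2,p2):
    o1,d1=ray(c1,*p1);o2,d2=ray(c2,*p2)
    s=np.linalg.lstsq(np.array([d1,-d2]).T,o2-o1,rcond=None)[0]
    a=o1+s[0]*d1;b=o2+s[1]*d2; return (a+b)/2,np.linalg.norm(a-b)
def save(c,name): cv2.imwrite('pics/'+name,c['color'][:,:,::-1])
E
python3 - <<'E'
from look import *
for n in('top','side'):
    c=cam(n); save(c,n+'0.png'); print(n,c['f'],c['cx'],c['cy'],-c['R'].T@c['t'],c['R'].round(3).tolist())
s=robot.sense(); print(s, robot.tcp_to_grasp)
E
```

```text
top 465.1697108776912 320.0458032948097 204.54124904936035 [ 0.43205161 -0.05018084  1.33087557] [[-0.022, -1.0, -0.001], [-0.996, 0.022, -0.089], [0.089, -0.001, -0.996]]
side 482.31766345943004 317.2165161576775 200.4595732115887 [ 0.00526997 -0.91864586  1.09749155] [[0.866, -0.499, -0.009], [-0.35, -0.594, -0.724], [0.357, 0.631, -0.689]]
{'clock': 0.1, 'joint_pos': array([-1.30808988e+00,  8.79407272e-02,  1.37209837e+00, -1.23448925e-05,
        1.68359658e+00, -1.03083018e-01]), 'dq': array([-7.71589923e-06,  2.62383646e-05, -4.12989473e-03,  1.46663450e-03,
       -4.12803899e-04, -9.96014306e-05]), 'joint_efforts': array([ 2.53643440e-03, -3.53015471e+01, -3.14218819e+01,  3.91713925e-06,
        7.94153020e-03, -9.34241314e-06]), 'tool_pos': array([ 0.1966137 , -0.51318644,  0.23022599]), 'eef_rot': array([ 9.83320941e-01,  1.81876013e-01, -8.75563914e-05, -1.01776989e-03]), 'force': array([-0.24532215,  0.31678233, -0.1185188 ]), 'moment': array([-0.01833422,  0.01435489,  0.065075  ]), 'grip_force': 0.0, 'finger_gap': 0.08555965375518317} -0.0187
```

View pics/top0.png

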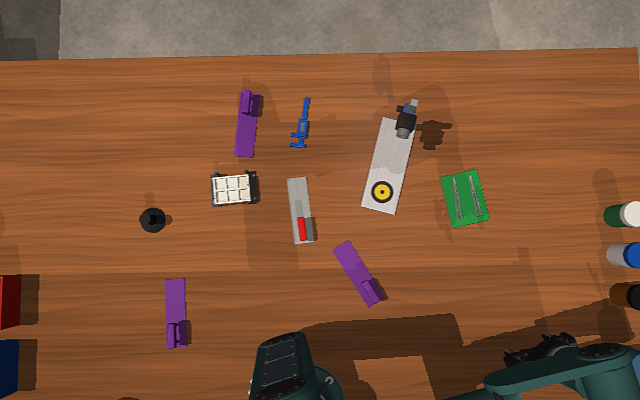

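View pics/side0.png

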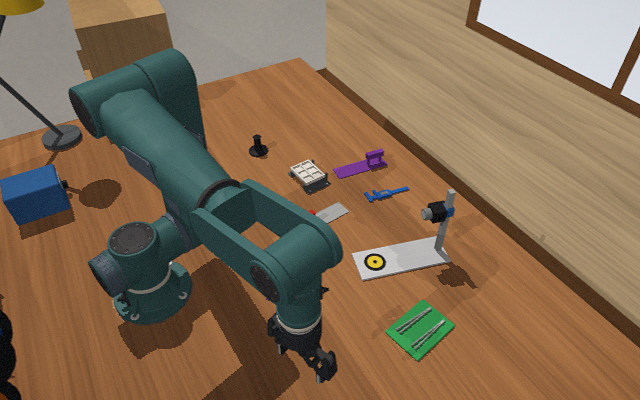

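The top view shows the palette at (235,189), the steel spatula at (300,210) with its red handle at (302,229), the spot at (381,191) and the camera at about (405,118). The side view shows the camera at (435,212) and the spot at (375,262). I'll measure these from masks and view zoomed crops.

```bash
cat > m1.py <<'E'
from look import *
def comp(m,roi):
    x0,y0,x1,y1=roi; k=np.zeros_like(m,np.uint8); k[y0:y1,x0:x1]=m[y0:y1,x0:x1]
    n,l,s,ce=cv2.connectedComponentsWithStats(k); i=1+np.argmax(s[1:,4]); return (l==i).astype(np.uint8)
def rect(m,c,z):
    ct=max(cv2.findContours(m,cv2.RETR_EXTERNAL,cv2.CHAIN_APPROX_NONE)[0],key=cv2.contourArea)
    P=np.array([onz(c,u,v,z)[:2] for u,v in ct[:,0]],np.float32)*1000
    return cv2.minAreaRect(P)
def masks(c):
    h=cv2.cvtColor(c['color'],cv2.COLOR_RGB2HSV); H,S,V=[h[...,i].astype(int) for i in range(3)]
    return dict(red=((H<6)|(H>174))&(S>170)&(V>120), white=(S<60)&(V>170), grey=(S<50)&(V>110), yel=(H>20)&(H<35)&(S>150)&(V>150))
if __name__=='__main__':
    c=cam('top');m=masks(c)
    print('handle',rect(comp(m['red'],(280,205,330,255)),c,.052))
    print('palette',rect(comp(m['white'],(200,160,270,215)),c,.038))
    print('blade',rect(comp(m['grey'],(280,170,320,255)),c,.003))
    print('plate',rect(comp(m['grey'],(355,105,420,220)),c,.008))
    print('spot',rect(comp(m['yel'],(360,175,400,205)),c,.008))
    s=cam('side')
    a=cv2.resize(c['color'][85:255,200:460],None,fx=3,fy=3,interpolation=2)
    cv2.imwrite('pics/tc.png',a[:,:,::-1])
    a=cv2.resize(s['color'][170:300,280:480],None,fx=4,fy=4,interpolation=2)
    cv2.imwrite('pics/sc.png',a[:,:,::-1])
E
python3 m1.py
```

```text
handle ((481.19488525390625, 1.3657560348510742), (64.0716552734375, 18.375080108642578), 6.017606258392334)
palette ((597.0076904296875, 197.46092224121094), (75.30204772949219, 101.22627258300781), 4.486339092254639)
blade ((536.0435180664062, 7.451465606689453), (189.0441436767578, 55.62110900878906), 5.16073751449585)
plate ((659.190673828125, -249.62069702148438), (100.5510482788086, 268.5426940917969), 74.3298568725586)
spot ((582.6209106445312, -228.2530517578125), (42.418983459472656, 40.84394836425781), 43.247684478759766)
```

View pics/tc.png

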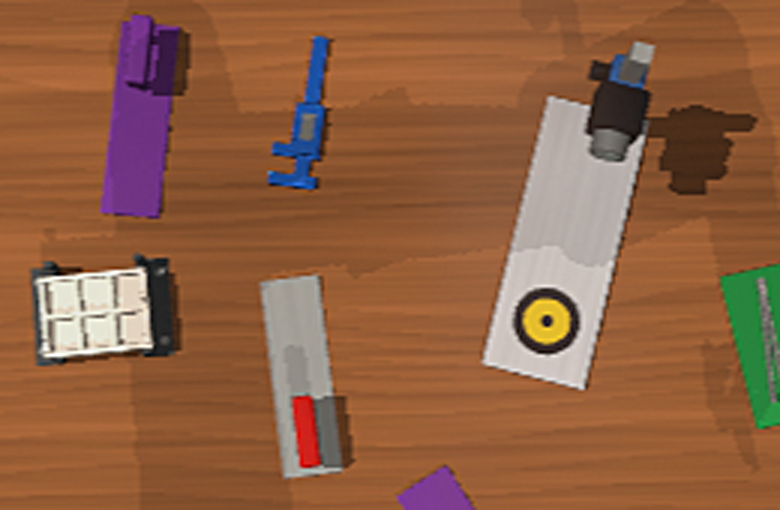

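View pics/sc.png

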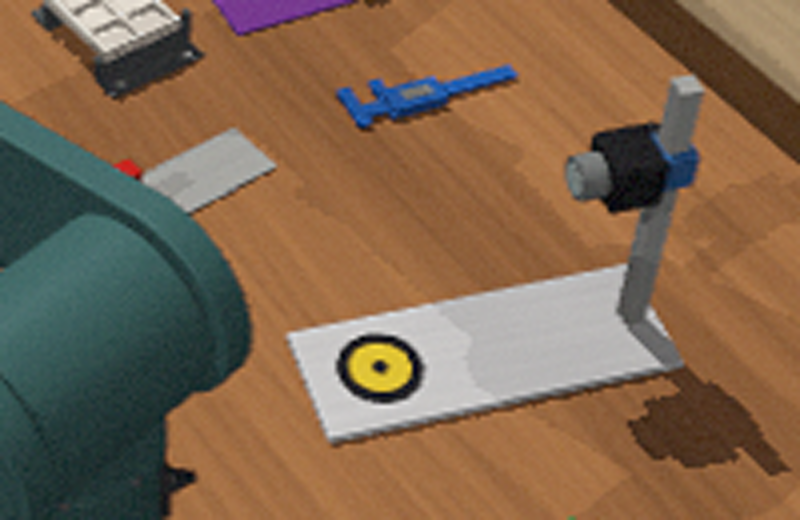

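The crops show the lens face at about side pixel (424.5,214.3). The steel blade, palette and spot match the masks, and the caliper and purple decoys are clear of my path. Next I'll get the lens height and the first move.

```bash
cat > go.py <<'E'
from look import *
from scipy.spatial.transform import Rotation as Ro
def down(yaw): # tool x at yaw(rad), z down
    return Ro.from_euler('z',yaw)*Ro.from_euler('x',np.pi)
def go(grasp,yaw,pitch=0):
    # grasp point target (m), pitch>0 raises blade tip
    s=robot.sense(); T=down(yaw)*Ro.from_euler('y',pitch)
    R0=Ro.from_quat(s['eef_rot']); p=np.array(grasp)-T.apply([0,0,robot.tcp_to_grasp])
    d=R0.inv().apply(p-s['tool_pos'])*100; r=(R0.inv()*T).as_rotvec()
    print('shift cm',d.round(2),'rot',r.round(4))
def st():
    s=robot.sense(); R=Ro.from_quat(s['eef_rot']); M=R.as_matrix()
    print('t',round(s['clock'],2),'grasp',(s['tool_pos']+R.apply([0,0,robot.tcp_to_grasp])).round(4),'yaw',np.arctan2(M[1,0],M[0,0]).round(4),'xz',M[2,0].round(4),'yz',M[2,1].round(4),'F',s['force'].round(1),'M',s['moment'].round(2),'gap',round(s['finger_gap'],4),'grip',round(s['grip_force'],1))
E
python3 - <<'E'
from go import *
s=cam('side'); t=cam('top')
ya=-.273; sp=np.array([.5826,-.2283])
u=np.array([np.cos(ya),np.sin(ya)])
L=sp+.132*u
for z in(.13,.15,.17,.19,.21): print(z,np.round(proj(s,[*L,z]),1),np.round(proj(t,[*L,z]),1))
P=sp+.195*u
print('post top',np.round(proj(s,[*P,.24]),1),np.round(proj(t,[*P,.24]),1))
# spot by side view
print('tri lens',two(s,(424.5,214.3),t,(402.5,135)))
from m1 import masks,comp
m=masks(s); k=comp(m['yel'],(355,245,395,280)); cs=cv2.findContours(k,0,1)[0][0]; e=cv2.fitEllipse(cs); print('spot side',onz(s,*e[0],.008))
k=comp(masks(t)['yel'],(360,175,400,205)); e=cv2.fitEllipse(cv2.findContours(k,0,1)[0][0]); print('spot top',onz(t,*e[0],.008))
go([.4812,.002,.10],.093)
st()
E
```

```text
0.13 [422.9 224.1] [399.7 137.9]
0.15 [424.  219.1] [401.1 136.1]
0.17 [425.  213.9] [402.4 134.3]
0.19 [426.1 208.7] [403.8 132.4]
0.21 [427.2 203.3] [405.3 130.4]
post top [451.2 190.8] [413.6 102.3]
tri lens (array([ 0.70787603, -0.26405073,  0.16967909]), np.float64(0.00016637381971259312))
spot side [ 0.5838578 -0.2272047  0.008    ]
spot top [ 0.58284547 -0.22831244  0.008     ]
shift cm [ 45.01 -37.95  14.99] rot [-0.0008  0.      0.2728]
t 0.3 grasp [ 0.1967 -0.5135  0.2496] yaw 0.3658 xz 0.0001 yz -0.0008 F [0.1 0.5 0.6] M [0.01 0.06 0.01] gap 0.0853 grip 0.0
```

```bash
python3 -m jog '[0,5,-4.2,0,0,0,0.03, 0,10,-8.4,0,0,0,0.06, 0,15,-12.6,0,0,0,0.09, 0,20,-16.8,0,0,0,0.12, 0,25,-21,1,0,0,0.15, 0,30,-25.2,2,0,0,0.18, 0,35,-29.4,4,0,0,0.21, 0,40,-33.6,6,0,0,0.24, 0,45,-38,9,0,0,0.273, 0,45,-38,12,0,0,0.273]'
python3 - <<'E'
from go import *
st(); go([.4812,.002,.041],.093)
c=cam('top'); save(c,'t2.png')
E
```

```text
clock: 1.55
tool_pos: [0.4836, 0.0045, 0.1126]
eef_rot: [0.999, 0.047, 0.003, 0.0]
force: [0.2, -0.1, -1.2]
finger_gap: 0.0851
grip_force: 0.0
t 1.55 grasp [0.4835 0.0045 0.1313] yaw 0.095 xz 0.0061 yz 0.0011 F [ 0.2 -0.1 -1.2] M [-0.04 -0.02 -0.03] gap 0.0851 grip 0.0
shift cm [-0.32  0.21  9.03] rot [ 0.0011 -0.0061  0.002 ]
```

```bash
python3 -m jog '[0,0,0,0,0,0,0, 0,0,0,0,0,0,0, 0,0,0,2,0,0,0, 0,0,0,4,0,0,0, 0,0,0,5,0,0,0, 0,0,0,6,0,0,0, 0,0,0,6,0,0,0, 0,0,0,6,0,0,0, 0,0,0,6,0,0,0, 0,0,0,6,0,0,0]'
python3 - <<'E'
from go import *
st(); go([.4812,.002,.041],.093)
E
```

```text
clock: 2.85
tool_pos: [0.4813, 0.0022, 0.0517]
eef_rot: [0.999, 0.046, 0.0, 0.0]
force: [-0.0, 0.0, 0.3]
finger_gap: 0.0852
grip_force: 0.0
t 2.85 grasp [0.4813 0.0022 0.0704] yaw 0.0929 xz 0.0008 yz 0.0003 F [-0.   0.   0.3] M [-0.02  0.04  0.02] gap 0.0852 grip 0.0
shift cm [-0.02  0.02  2.94] rot [ 0.0003 -0.0008 -0.0001]
```

```bash
python3 -m jog '[0,0,0,1.5,0,0,0, 0,0,0,2.9,0,0,0, 0,0,0,2.9,0,0,0, 150,0,0,2.9,0,0,0, 255,0,0,2.9,0,0,0, 255,0,0,2.9,0,0,0, 255,0,0,2.9,0,0,0, 255,0,0,2.9,0,0,0, 255,0,0,2.9,0,0,0, 255,0,0,2.9,0,0,0]' 110
python3 - <<'E'
from go import *
st()
E
```

```text
clock: 4.1
tool_pos: [0.4816, 0.0021, 0.023]
eef_rot: [0.999, 0.046, 0.001, 0.0]
force: [-0.5, -0.8, 5.5]
finger_gap: 0.0183
grip_force: 108.0
t 4.1 grasp [0.4816 0.0021 0.0417] yaw 0.0928 xz 0.0014 yz 0.0004 F [-0.5 -0.8  5.5] M [0.04 0.12 0.05] gap 0.0183 grip 108.0
```

```bash
python3 -m jog '[255,0,0,-2,0,0,0, 255,0,0,-4,0,0,0, 255,-1,-2,-6,0,0,0, 255,-2.5,-5.5,-6,0,0,0.015, 255,-4.5,-9.5,-6,0,0,0.015, 255,-6.5,-14,-6,0,0,0.015, 255,-8.2,-17.5,-6,0,0,0.015, 255,-8.7,-18.7,-6,0,0,0.015, 255,-8.7,-18.7,-6,0,0,0.015, 255,-8.7,-18.7,-6,0,0,0.015]'
cat > m2.py <<'E'
from m1 import *; from go import *
import sys
st(); c=cam('top'); s=cam('side'); n=sys.argv[1]
a=c['color'][140:260,190:350]; b=s['color'][130:250,220:380]
cv2.imwrite('pics/'+n,cv2.resize(np.vstack([a,b]),None,fx=2.5,fy=2.5,interpolation=2)[:,:,::-1])
E
python3 m2.py r1.png
```

```text
clock: 5.35
tool_pos: [0.3775, 0.1795, 0.082]
eef_rot: [0.999, 0.038, -0.0, 0.0]
force: [0.4, -0.3, -2.6]
finger_gap: 0.0182
grip_force: 107.7
t 5.35 grasp [0.3775 0.1795 0.1007] yaw 0.0767 xz -0.0002 yz 0.0009 F [ 0.4 -0.3 -2.6] M [-0.01  0.08 -0.01] gap 0.0182 grip 107.7
```

View pics/r1.png

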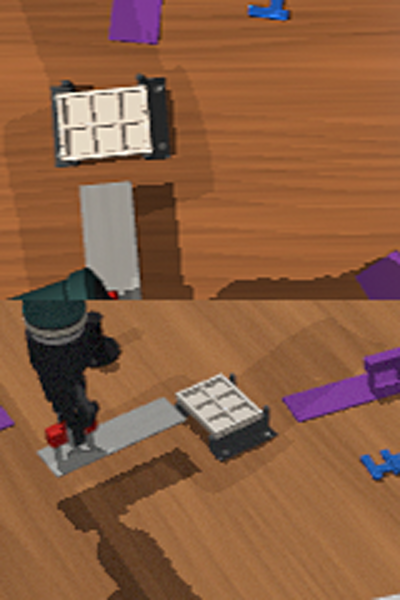

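The spatula is held level behind the rack, with its tip in front of the open rail ends. I'll triangulate the tip corners to check the droop and measure the yaw from the top mask.

```bash
cat > m3.py <<'E'
from m1 import *; from go import *
st(); c=cam('top'); s=cam('side')
mt=comp(masks(c)['grey'],(215,205,250,262)); r=rect(mt,c,.0627); print('blade top',r)
q=cv2.approxPolyDP(max(cv2.findContours(mt,0,2)[0],key=cv2.contourArea),3,True)[:,0]; print('top',q.tolist())
ms=comp(masks(s)['grey'],(235,160,300,325)); q=cv2.approxPolyDP(max(cv2.findContours(ms,0,2)[0],key=cv2.contourArea),3,True)[:,0]; print('side',q.tolist())
s0=robot.sense();R=Ro.from_quat(s0['eef_rot']);g=s0['tool_pos']+R.apply([0,0,robot.tcp_to_grasp])
for y in(-.028,.028):
    X=g+R.apply([.15,y,.038]); print('pred tip',X.round(4),np.round(proj(c,X),1),np.round(proj(s,X),1))
E
python3 m3.py
```

```text
t 5.45 grasp [0.3777 0.1794 0.1008] yaw 0.0761 xz -0.0002 yz 0.0006 F [ 0.4  0.1 -2. ] M [ 0.01  0.03 -0.  ] gap 0.0182 grip 107.7
blade top ((466.5855407714844, 186.13143920898438), (120.7525405883789, 55.37422180175781), 4.324540138244629)
top [[223, 214], [225, 246], [239, 257], [245, 254], [242, 215]]
side [[293, 177], [284, 169], [259, 180], [257, 185], [263, 191]]
pred tip [0.525  0.2189 0.0629] [221.5 214. ] [284.7 168.1]
pred tip [0.5293 0.1631 0.0629] [241.9 212. ] [293.7 177.1]
```

```bash
python3 -m jog '[255,0,-0.1,1,0,0,-0.002, 255,0,-0.1,2.5,0,0,-0.002, 255,0,-0.1,3.8,0,0,-0.002, 255,0,-0.1,4.3,0,0,-0.002, 255,0,-0.1,4.3,0,0,-0.002, 255,0.5,-0.1,4.3,0,0,-0.002, 255,1.5,-0.1,4.3,0,0,-0.002, 255,2,-0.1,4.3,0,0,-0.002, 255,2,-0.1,4.3,0,0,-0.002, 255,2,-0.1,4.3,0,0,-0.002]'
python3 - <<'E'
from go import *
st(); go([.4873,.1889,.058],.078)
c=cam('top'); s=cam('side')
a=c['color'][165:265,195:285]; b=s['color'][140:240,230:360]
b=cv2.copyMakeBorder(b,0,0,0,0,0)
a=cv2.copyMakeBorder(a,0,0,0,40,0)
cv2.imwrite('pics/r2.png',cv2.resize(np.hstack([a,b]),None,fx=3,fy=3,interpolation=2)[:,:,::-1])
E
```

```text
clock: 6.8
tool_pos: [0.3968, 0.1828, 0.0392]
eef_rot: [0.999, 0.04, -0.0, 0.0]
force: [0.4, 0.1, -2.0]
finger_gap: 0.0183
grip_force: 107.7
t 6.8 grasp [0.3968 0.1828 0.0579] yaw 0.0797 xz -0.0005 yz 0.0002 F [ 0.4  0.1 -2. ] M [0.02 0.04 0.03] gap 0.0183 grip 107.7
shift cm [ 9.07  0.11 -0.02] rot [0.0002 0.0005 0.0017]
```

View pics/r2.png

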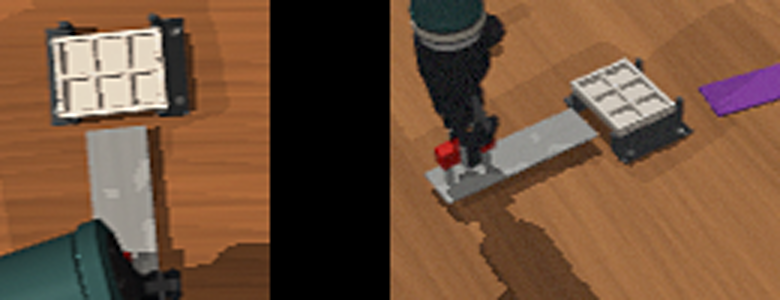

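The blade tip is level, just short of the rails and centred between them to about 1 mm. I'll slide it in.

```bash
python3 -m jog '[255,1,0.1,0,0,0,0.002, 255,2.2,0.1,0,0,0,0.002, 255,3.4,0.1,0,0,0,0.002, 255,4.6,0.1,0,0,0,0.002, 255,5.8,0.1,0,0,0,0.002, 255,7,0.1,0,0,0,0.002, 255,8.2,0.1,0,0,0,0.002, 255,9.1,0.1,0,0,0,0.002, 255,9.1,0.1,0,0,0,0.002, 255,9.1,0.1,0,0,0,0.002]'
python3 - <<'E'
from m1 import *; from go import *
st(); c=cam('top'); print(rect(comp(masks(c)['white'],(200,160,270,212)),c,.038))
E
```

```text
clock: 8.15
tool_pos: [0.4874, 0.1891, 0.0391]
eef_rot: [0.999, 0.039, -0.0, 0.0]
force: [0.2, 1.3, -0.8]
finger_gap: 0.0186
grip_force: 107.7
t 8.15 grasp [0.4874 0.1891 0.0578] yaw 0.0779 xz -0.0008 yz 0.0002 F [ 0.2  1.3 -0.8] M [-0.03  0.11  0.02] gap 0.0186 grip 107.7
((597.1504516601562, 197.35873413085938), (75.0333480834961, 101.00016784667969), 4.486339092254639)
```

```bash
python3 -m jog '[255,0,0,-0.3,0,0,0, 255,0,0,-0.5,0,0,0, 255,0,0,-0.7,0,0,0, 255,0,0,-0.9,0,0,0, 255,0,0,-1.1,0,0,0, 255,0,0,-1.4,0,0,0, 255,0,0,-1.8,0,0,0, 255,0,0,-2.2,0,0,0, 255,0,0,-2.5,0,0,0, 255,0,0,-2.5,0,0,0]'; python3 m2.py r3.png
python3 - <<'E'
from m1 import *; from go import *
c=cam('top'); print(rect(comp(masks(c)['white'],(200,150,270,212)),c,.057))
E
```

```text
clock: 9.45
tool_pos: [0.488, 0.1892, 0.0647]
eef_rot: [0.999, 0.039, 0.0, -0.0]
force: [0.1, 1.0, -3.1]
finger_gap: 0.0181
grip_force: 107.6
t 9.45 grasp [0.488  0.1892 0.0834] yaw 0.0778 xz 0.0009 yz -0.0001 F [ 0.1  1.  -3.1] M [0.02 0.22 0.04] gap 0.0181 grip 107.6
((597.0474243164062, 196.77781677246094), (75.07067108154297, 100.412841796875), 4.235169410705566)
```

View pics/r3.png

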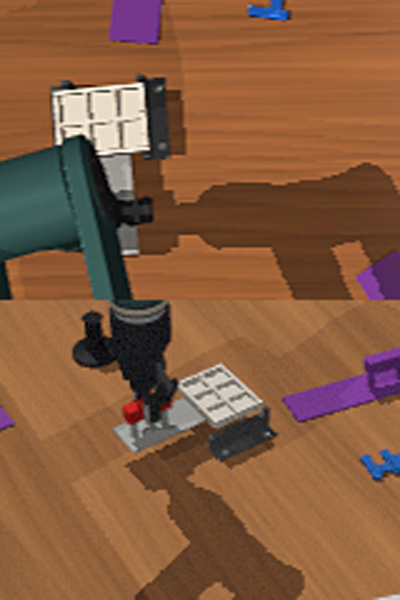

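The palette is clear of the rack, lying level and centred on the blade. I'll lift to presentation height.

```bash
python3 -m jog '[255,0,0,-0.3,0,0,0, 255,0,0,-1.2,0,0,0, 255,0,0,-2.5,0,0,0, 255,0,0,-4.1,0,0,0, 255,0,0,-5.9,0,0,0, 255,0,0,-7.7,0,0,0, 255,0,0,-9.3,0,0,0, 255,0,0,-10.6,0,0,0, 255,0,0,-11.4,0,0,0, 255,0,0,-11.7,0,0,0]'
python3 - <<'E'
from go import *
st(); u=np.array([np.cos(.273),-np.sin(.273)]); g=np.array([.583,-.228])-.11*u
go([*g,.201],-.273); go([*(np.array([.483,-.005])),.201],-.097)
E
```

```text
clock: 10.85
tool_pos: [0.4878, 0.1892, 0.1817]
eef_rot: [0.999, 0.039, 0.0, 0.0]
force: [-0.3, -1.0, -3.4]
finger_gap: 0.0182
grip_force: 107.6
t 10.85 grasp [0.4878 0.1892 0.2004] yaw 0.0778 xz 0.0002 yz 0.0 F [-0.3 -1.  -3.4] M [-0.03  0.19 -0.01] gap 0.0182 grip 107.6
shift cm [-4.08 38.55 -0.06] rot [-0.000e+00 -3.000e-04  3.508e-01]
shift cm [-1.99 19.32 -0.06] rot [ 0.     -0.0002  0.1748]
```

```bash
python3 -m jog '[255,-0.1,0.5,0,0,0,0.005, 255,-0.2,2,0,0,0,0.018, 255,-0.4,4.2,0,0,0,0.038, 255,-0.7,6.8,0,0,0,0.062, 255,-1,9.6,0,0,0,0.087, 255,-1.3,12.4,0,0,0,0.112, 255,-1.6,15,0,0,0,0.136, 255,-1.8,17.2,0,0,0,0.156, 255,-1.9,18.7,0,0,0,0.170, 255,-2,19.3,0,0,0,0.175]'
python3 - <<'E'
from go import *
st(); u=np.array([np.cos(.273),-np.sin(.273)]); g=np.array([.583,-.228])-.11*u
go([*g,.201],-.273)
E
```

```text
clock: 12.1
tool_pos: [0.4825, -0.0059, 0.181]
eef_rot: [0.999, -0.049, -0.0, 0.0]
force: [-0.1, 0.5, -2.3]
finger_gap: 0.0185
grip_force: 107.6
t 12.1 grasp [ 0.4825 -0.0059  0.1997] yaw -0.099 xz -0.0006 yz 0.0001 F [-0.1  0.5 -2.3] M [0.06 0.19 0.07] gap 0.0185 grip 107.6
shift cm [ 1.36 19.21 -0.13] rot [1.00e-04 6.00e-04 1.74e-01]
```

```bash
python3 -m jog '[255,0,0.5,0,0,0,0.005, 255,0.1,2,0,0,0,0.018, 255,0.3,4.2,0,0,0,0.038, 255,0.5,6.8,0,0,0,0.062, 255,0.7,9.6,0,0,0,0.087, 255,0.9,12.4,0,0,0,0.112, 255,1.1,15,0,0,0,0.136, 255,1.3,17.2,-0.1,0,0,0.156, 255,1.4,18.6,-0.1,0,0,0.169, 255,1.4,19.2,-0.1,0,0,0.174]'; python3 -m jog '[255,0,0,0,0,0,0, 255,0,0,0,0,0,0, 255,0,0,0,0,0,0, 255,0,0,0,0,0,0, 255,0,0,0,0,0,0, 255,0,0,0,0,0,0, 255,0,0,0,0,0,0, 255,0,0,0,0,0,0, 255,0,0,0,0,0,0, 255,0,0,0,0,0,0]' >/dev/null
cat > m4.py <<'E'
from m1 import *; from go import *
import sys
st(); c=cam('top'); s=cam('side')
m=masks(c)['white']; k=comp(m,(340,150,420,230)); print('palette top',rect(k,c,.175))
a=c['color'][100:240,320:470]; b=s['color'][130:270,330:480]
cv2.imwrite('pics/'+sys.argv[1],cv2.resize(np.hstack([a,b]),None,fx=2.6,fy=2.6,interpolation=2)[:,:,::-1])
R=Ro.from_quat(robot.sense()['eef_rot']); s0=robot.sense(); g=s0['tool_pos']+R.apply([0,0,robot.tcp_to_grasp])
for n,v in(('top',c),('side',s)):
  for x in(.072,.148):
    for y in(-.05,.05): print(n,x,y,np.round(proj(v,g+R.apply([x,y,.026])),1), 'bottom',np.round(proj(v,g+R.apply([x,y,.038])),1))
E
python3 m4.py v1.png
```

```text
clock: 13.35
tool_pos: [0.478, -0.1979, 0.1822]
eef_rot: [0.991, -0.136, -0.0, -0.0]
force: [0.1, 0.5, -2.3]
finger_gap: 0.0184
grip_force: 107.7
t 14.6 grasp [ 0.4781 -0.1973  0.201 ] yaw -0.2712 xz -0.0 yz 0.0001 F [-0.1  0.8 -3. ] M [-0.    0.16 -0.01] gap 0.0186 grip 107.7
palette top ((595.5508422851562, -225.7001190185547), (109.16576385498047, 167.5386962890625), 74.32979583740234)
top 0.072 -0.05 [366.8 193.2] bottom [366.4 193.7]
top 0.072 0.05 [405.8 203. ] bottom [404.9 203.4]
top 0.148 -0.05 [374. 164.] bottom [373.5 164.9]
top 0.148 0.05 [412.8 173.7] bottom [411.8 174.5]
side 0.072 -0.05 [359.5 210.8] bottom [359.3 214. ]
side 0.072 0.05 [371.7 237.4] bottom [371.3 240.5]
side 0.148 -0.05 [386.  205.8] bottom [385.6 208.9]
side 0.148 0.05 [399.5 231.8] bottom [399.  234.9]
```

View pics/v1.png

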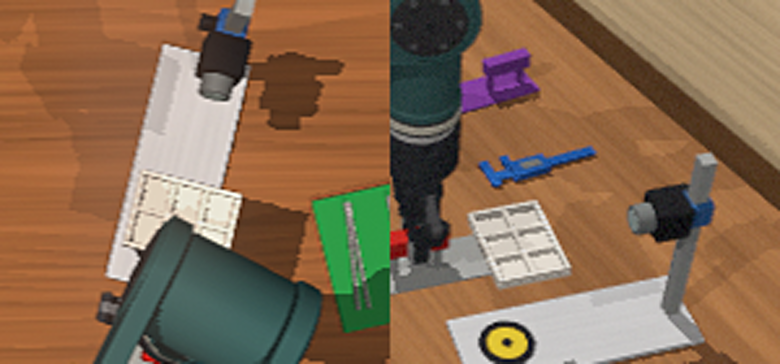

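The palette lies flat on the blade in front of the lens, at crop (520,242) of the side half. I'll measure its corners in the side view by warm-white colour.

```bash
cat > m5.py <<'E'
from m1 import *; from go import *
st(); c=cam('side'); t=cam('top'); a=c['color'].astype(int)
for p in((381,222),(351,238),(420,262)): print(p,a[p[1],p[0]])
m=(a.min(2)>125)&(a[...,0]-a[...,2]>3)&(a[...,0]-a[...,2]<60)
k=comp(m,(352,195,410,250)); k=cv2.morphologyEx(k,cv2.MORPH_CLOSE,np.ones((5,5)))
ct=max(cv2.findContours(k,0,1)[0],key=cv2.contourArea)
q=cv2.approxPolyDP(cv2.convexHull(ct),2.5,True)[:,0]; print(q.tolist())
zt=robot.sense()['tool_pos'][2]-robot.tcp_to_grasp-.026
print('zt',zt,[onz(c,*p,zt)[:2].round(4).tolist() for p in q])
P=np.array([onz(c,u,v,zt)[:2] for u,v in ct[:,0]],np.float32)*1000; print(cv2.minAreaRect(P))
R=Ro.from_quat(robot.sense()['eef_rot']); s0=robot.sense(); g=s0['tool_pos']+R.apply([0,0,robot.tcp_to_grasp])
print('pred centre',g+R.apply([.11,0,.032]))
E
python3 m5.py
```

```text
t 14.7 grasp [ 0.4781 -0.1973  0.201 ] yaw -0.2712 xz 0.0001 yz 0.0001 F [ 0.2 -0.6 -3. ] M [0.08 0.23 0.  ] gap 0.0183 grip 107.7
(381, 222) [217 210 198]
(351, 238) [ 96 101  98]
(420, 262) [202 200 199]
[[399, 232], [398, 235], [372, 240], [356, 235], [352, 227], [360, 212], [386, 207]]
zt 0.17501616064411998 [[0.6058, -0.2851], [0.5972, -0.2922], [0.5297, -0.2725], [0.504, -0.2375], [0.5105, -0.2085], [0.5594, -0.1728], [0.6313, -0.1926]]
((562.3890380859375, -226.67941284179688), (108.58028411865234, 115.91083526611328), 73.78289031982422)
pred centre [ 0.58407008 -0.22677927  0.16901961]
```

Run:
```python
from go import *
c=cam('side'); a=cv2.resize(c['color'][195:248,350:450],None,fx=8,fy=8,interpolation=cv2.INTER_CUBIC)
S=lambda p:(int(round((p[0]-350+.5)*8)),int(round((p[1]-195+.5)*8)))
s0=robot.sense();R=Ro.from_quat(s0['eef_rot']); g=s0['tool_pos']+R.apply([0,0,robot.tcp_to_grasp])
for x in(.072,.148):
  for y in(-.05,.05): cv2.circle(a,S(proj(c,g+R.apply([x,y,.026]))),3,(255,0,0),-1)
u=np.array([np.cos(.273),-np.sin(.273)]); n=np.array([-u[1],u[0]]); L=np.array([.583,-.228])+.132*u
for z in (.164,.169,.174):
  X=[*L,z]; cv2.circle(a,S(proj(c,X)),2,(0,255,0) if z==.169 else (255,255,0),-1)
for th in np.linspace(0,6.28,24): cv2.circle(a,S(proj(c,[*(L+n*.012*np.cos(th)),.169+.012*np.sin(th)])),1,(255,0,255),-1)
# box face corners: box half 20/22
cv2.imwrite('pics/z1.png',a[:,:,::-1])
```

```text
(no output)
```

View pics/z1.png

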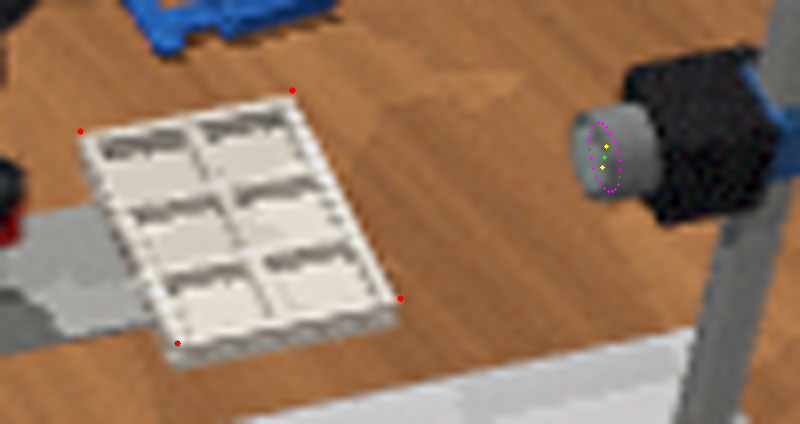

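The projected palette corners (red) sit about 0.6 px above the seen ones, and the lens centre is about 0.4 px above my 0.169 mark. There is no visible tilt, so I'll raise 2 mm and let it settle.

```bash
python3 -m jog '[255,0,0,-0.1,0,0,0.002, 255,0,0,-0.2,0,0,0.002, 255,0,0,-0.2,0,0,0.002, 255,0,0,-0.2,0,0,0.002, 255,0,0,-0.2,0,0,0.002, 255,0,0,-0.2,0,0,0.002, 255,0,0,-0.2,0,0,0.002, 255,0,0,-0.2,0,0,0.002, 255,0,0,-0.2,0,0,0.002, 255,0,0,-0.2,0,0,0.002]'; python3 m5.py; python3 -c "
from plant import robot
print(robot.hand_in())"
```

```text
clock: 16.1
tool_pos: [0.4781, -0.1973, 0.1843]
eef_rot: [0.991, -0.136, 0.0, 0.0]
force: [0.1, -0.4, -2.3]
finger_gap: 0.0184
grip_force: 107.7
t 16.1 grasp [ 0.4781 -0.1973  0.203 ] yaw -0.2732 xz 0.0 yz 0.0001 F [ 0.1 -0.4 -2.3] M [0.05 0.21 0.03] gap 0.0184 grip 107.7
(381, 222) [211 203 193]
(351, 238) [105 100  95]
(420, 262) [203 201 199]
[[399, 232], [372, 240], [357, 235], [352, 226], [360, 211], [386, 207]]
zt 0.1770333576507561 [[0.6044, -0.2865], [0.5286, -0.274], [0.5051, -0.2403], [0.5114, -0.2071], [0.5603, -0.1712], [0.6299, -0.1942]]
((562.10107421875, -227.07440185546875), (108.40890502929688, 116.96587371826172), 74.28366088867188)
pred centre [ 0.5840251  -0.22697781  0.1710435 ]
the job is handed in; nothing more can be done
None
```

The job is handed in at 16.1 s: the palette is held still and level on the spatula above the yellow spot, a long edge facing the lens and its centre within about 2 mm of my measured target; no verdict was returned.

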